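# Fit the keyed gear onto the sculpture's drive shaft

### The job

Put the red gear, collar upwards, over the upright shaft of the blue drive, turn it on the shaft until its keyway drops over the brass key, seat it fully home on the shoulder and let go. Work gently: do not force the gear down on the key or the shaft, and leave the tape roll, the paint pot and the brush where they are.

Things in the scene. Friction and masses are not known exactly. Their poses are not given: they have to be found in the camera images.
- gear: Loose red gear with metal hub, 0.15-0.3 kg, flat on the table, collar up. Disc 97 mm over the teeth, 14 mm thick. A 22 mm bore runs right through, with a keyway 8 mm wide reaching out to 18 mm from the axis. Origin: centre of the underside; z up along the bore; +x points from the axis through the keyway (white dot on that side of the disc).
- collar (a point): Centre of the top of the gear's 12-sided metal collar, 42 mm above the gear's underside; axes as the gear's. 44 mm across flats (a flat faces the gear's +x and every 30 degrees from it); 28 mm of it stand above the disc, to be gripped.
- drive: Blue drive housing fixed to the table, 130 (x) x 100 (y) x 50 mm high; on top a dark round shoulder 50 mm across and an upright keyed steel shaft. A white stroke on its top lies on its +x side. Origin: centre of the underside, under the shaft axis; z up.
- seat (a point): Centre of the shoulder's face on the shaft axis, 60 mm above the table; axes as the drive's. The seated gear's underside lies here. The shaft around it is 20 mm across and rises 48 mm; the gearbox holds it so that it does not turn.
- shaft_key (a point): Point on the shaft axis level with the top of the brass key, 14 mm above the shoulder; axes as the drive's, NOT the key's. The key, 6 mm wide, reaches out to 16 mm from the axis, down to the shoulder, in an unmeasured direction 0.25 to 1.65 rad (14 to 95 degrees) counter-clockwise, seen from above, of the drive's +x. A gear not lined up rests on it, underside at this height.
- shaft_top (a point): Centre of the shaft's top, 48 mm above the shoulder; its last 6 mm taper from 20 to 12 mm across.
- tape: Blue roll of tape lying flat, 76 mm across, 24 mm high. Leave alone. Origin: centre of the underside.
- pot: White paint pot with an orange cap, 66 mm across, 85 mm tall, standing. Leave alone. Origin: centre of the underside.
- brush: Paint brush lying on the table beyond the work. Leave alone. Origin: near its middle, on the underside; its length runs along its x axis.
Things that resemble listed ones, but are neither listed nor needed, are in the scene too. There is more than one size of the drive; the job needs the smaller. There is more than one size of the gear; the one meant has the size given above.

How it is judged:
By the outcome, as a careful person would: the job done as asked, in the order asked, and still so for the second after the job is handed in, with the robot touching nothing.
It also fails if it takes over 69 s, if anything falls off the work surface, if the arm or the gripper's body presses on something with over 40 N, if the wrist force passes 120 N, or if a joint passes its speed limit or range.

### The arm

A 6-joint arm with a two-finger parallel gripper is mounted at the origin on the work surface. World frame = base frame: x ahead of the robot, y to its left, z up, the work surface at z = 0. Lengths are in mm, angles in degrees, forces in N, time in s.
With the tool pointing down it reaches from about 350 to 850 mm from the base axis. Payload 8.1 kg.
Tool frame: the origin (TCP) lies midway between the tips of the shut fingers; the grasp point (between the pads) lies 19 mm behind it; z points along the fingers, y is the line along which they close (so a half turn about z gives the same grasp; the last joint's range is limited). The gripper opens to 85 mm and grips with 20 to 120 N. Pads are 22 mm wide; open, the fingers measure 114 mm over their backs; the gripper's body (76 mm by 85 mm) begins 54 mm behind the grasp point. The pads swing forward as they close: fully open they stand 13 mm farther back than shut.
Start: joints at [64.607, 7.471, 85.268, -0, 87.261, -4.893], TCP at [210.108, 562.014, 231.292] pointing down, gripper open.
Joint ranges: [-169.43, 169.43], [-51.17, 129.36], [1.28, 143.12], [-76.62, 256.62], [0, 156.53], [-152.29, 152.29]. Speed limits (degrees/s): [136.94, 136.94, 159.86, 180, 180, 180].

### API

Orientations are given as [roll, pitch, yaw] about the fixed x, y, z axes, in that order (R = Rz(yaw) Ry(pitch) Rx(roll)).
In Python, from bench import r gives the robot as it stands. The module is installed in compiled form; this text tells all that it offers.
- The arm moves only by the tool jog_arm, never from a script. Its argument "rows" is a list of rows, each a list of 2 entries, a list of its own where there are three numbers: the shift along the tool's x, y, z in mm, then the turn, a rotation vector about the tool's x, y, z in rad. A call has 1 to 10 rows; each row is the pose to reach, as a shift and turn from the pose commanded when the call began, along the tool's axes at that moment; what a row does not reach only later rows make up. A row lasts 1/10 s, in which the tool goes at most 50 mm and 8.59 degrees, less where a joint would pass 70% of its speed; a pose out of reach is approached as far as the arm can. A call with a gripper value outside its range is refused whole. "grip" is the finger opening in mm, from 0 to 85.4, set as the call begins (left out, the last holds). The fingers move at their own pace and stop on an object; "force" is the grip in N (left out, the last holds). Time passes only in rows, so rows that repeat a pose let the fingers close. It gives the time, the measured TCP pose, the force, the opening and the grip force at its end, in the units of the state.
- r.sense(): the state, without advancing time (a new reading comes with each control period).
- r.snapshot(name): name is "scene" or "top"; returns (picture, depth): 480x640x3 uint8, blue, green, red; 480x640 float32, mm along the optical axis (not along the pixel's ray), 0 where there is no reading.
- r.camera_params(name): a dict with "fx", "fy", "cx", "cy" (pixels), "dist_coeffs" ([k1, k2, p1, p2, k3] as OpenCV has them; the pictures are not rectified), "pose" (4x4, takes a point from camera to world coordinates). Camera axes: x right, y down, z forward; pixel columns grow to the right and rows downward; lengths in mm; the calibration is good to about 2 mm. A picture is of the moment at which its call begins. camera_params takes no time and is no camera call.
- r.hand_in(): hands the job in; it is judged then, once.
The state is a dict: "time": time; "joint_pos": joint angles; "qd": joint speeds; "joint_efforts": joint torques, N m; "tool_pos": TCP position; "tcp_rot": TCP orientation; "ft_force": force on the tool from outside, world axes, zero at the start; "wrist_torque": the same for the moment, N m; "finger_gap": finger opening in mm; "grip_force": force on a finger pad.
Only numpy, scipy, OpenCV 4.12 (cv2) and the standard library are available. Lean on these libraries where they do the work, as an engineer would, in place of code of your own. Each camera call takes 0.05 s, during which the arm holds its last target. There are 200 camera calls.

## Working session

There is one attempt and no reset: what is moved stays moved. The work goes in short steps, Python scripts to look and compute and a tool call to move; the robot and the scene stay as the last step left them, time stands still between calls to the robot, and variables do not carry over. Pictures are saved under pics/ and viewed, at most 10 in all, crops included, and the job is handed in when it is done.

Besides the shell and the picture viewer there is one more tool, called after "Call:" as name([rows], argument=value, ...), one row to a line, values as JSON. jog_arm: Moves the arm, as the interface text tells. Its arguments: {"type":"object","properties":{"rows":{"type":"array"},"grip":{"type":"number"},"force":{"type":"number"}},"required":["rows"]}

```bash
mkdir -p pics; cat > h.py <<'E'
from bench import r
import numpy as np, cv2
def snap(n):
    p,d=r.snapshot(n); np.savez(f'/tmp/{n}.npz',p=p,d=d); return p,d
def pts(n,uv,depth=None,z=None):
    """pixels to world: with depth (mm along axis) or intersect plane z"""
    c=r.camera_params(n); K=np.array([[c['fx'],0,c['cx']],[0,c['fy'],c['cy']],[0,0,1]])
    T=np.array(c['pose']); u=cv2.undistortPoints(np.array(uv,float).reshape(-1,1,2),K,np.array(c['dist_coeffs'])).reshape(-1,2)
    ray=np.c_[u,np.ones(len(u))]
    if z is not None:
        w=ray@T[:3,:3].T; s=(z-T[2,3])/w[:,2]; return T[:3,3]+w*s[:,None]
    return (ray*np.array(depth).reshape(-1,1))@T[:3,:3].T+T[:3,3]
def proj(n,X):
    c=r.camera_params(n); K=np.array([[c['fx'],0,c['cx']],[0,c['fy'],c['cy']],[0,0,1]])
    T=np.linalg.inv(np.array(c['pose'])); rv=cv2.Rodrigues(T[:3,:3])[0]
    return cv2.projectPoints(np.array(X,float).reshape(-1,1,3),rv,T[:3,3],K,np.array(c['dist_coeffs']))[0].reshape(-1,2)
E
python3 - <<'E'
from h import *
for n in ('top','scene'):
    p,d=snap(n); cv2.imwrite(f'pics/{n}0.png',p)
    c=r.camera_params(n); print(n,c['fx'],np.round(c['pose'],2).tolist())
print(r.sense())
E
```

```text
top 541.8095707396787 [[0.0, -0.99, 0.11, 468.75], [-1.0, 0.0, 0.02, 26.93], [-0.02, -0.11, -0.99, 1181.94], [0.0, 0.0, 0.0, 1.0]]
scene 462.4976698889467 [[-0.61, 0.67, -0.42, 980.86], [0.79, 0.52, -0.32, 308.15], [-0.0, -0.53, -0.85, 835.13], [0.0, 0.0, 0.0, 1.0]]
{'time': 0.1, 'joint_pos': array([ 6.46073779e+01,  7.51246358e+00,  8.53244307e+01, -1.13498077e-03,
        8.72607612e+01, -4.89327492e+00]), 'qd': array([ 4.54924733e-03, -4.63764357e-02, -1.02966725e-01, -1.55772113e-01,
        6.15061864e-05,  1.24915754e-02]), 'joint_efforts': array([ 5.71639575e-04, -5.70946705e+01, -5.01939940e+01, -2.41562166e-04,
        8.04562034e-03, -1.67845121e-05]), 'tool_pos': array([209.88986684, 561.55488619, 230.31845152]), 'tcp_rot': array([-1.79902604e+02, -7.20054365e-03,  1.59500702e+02]), 'ft_force': array([-0.31987366,  0.01471735,  0.88410014]), 'wrist_torque': array([-0.02840142,  0.04887146,  0.01576701]), 'grip_force': 0.0, 'finger_gap': 85.20944439557347}
```

View pics/top0.png

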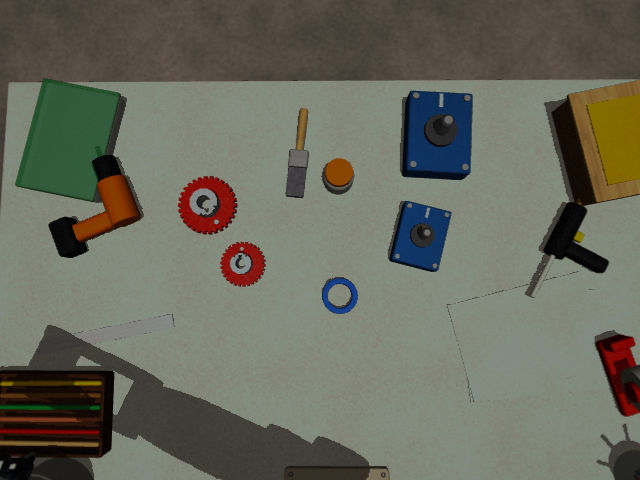

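View pics/scene0.png

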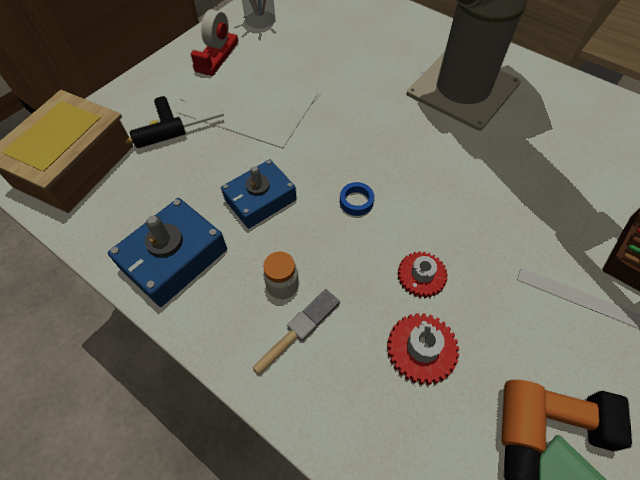

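Top view: there are two gears, a large one at (208,205) about 60 px ≈ 130 mm across and a small one at (243,264) about 45 px ≈ 97 mm. The small one fits the description. There are also two drives, a large one at (438,135) and a small one at (420,236) of about 61x48 px ≈ 130x100 mm. The task needs the small one. I'll confirm both in an enlarged crop.

```bash
python3 - <<'E'
from h import *
def crop(n,x,y,w,h,s):
    p=np.load(f'/tmp/{n}.npz')['p']; return cv2.resize(p[y:y+h,x:x+w],None,fx=s,fy=s,interpolation=cv2.INTER_CUBIC)
a=np.hstack([crop('top',215,236,56,56,7)[:300*2], crop('top',386,198,68,56,7)[:,:400]])
b=np.hstack([crop('scene',394,246,57,57,7),crop('scene',218,156,57,57,7)])
a=np.hstack([crop('top',215,236,56,42,7),crop('top',396,206,56,42,7)]);b=np.hstack([crop('scene',394,248,56,42,7),crop('scene',222,156,56,42,7)])
m=np.vstack([a,b]);print(m.shape);cv2.imwrite('pics/m.png',m)
for n in('top','scene'):
    d=np.load(f'/tmp/{n}.npz')['d']; p=np.load(f'/tmp/{n}.npz')['p']
    v,u=np.mgrid[0:480,0:640]; P=pts(n,np.c_[u.ravel(),v.ravel()],d.ravel()).reshape(480,640,3)
    hsv=cv2.cvtColor(p,cv2.COLOR_BGR2HSV)
    ok=d>0
    red=ok&((hsv[...,0]<8)|(hsv[...,0]>172))&(hsv[...,1]>150)&(hsv[...,2]>80)
    blue=ok&(abs(hsv[...,0].astype(int)-110)<12)&(hsv[...,1]>130)
    for nm,mk in(('red',red),('blue',blue)):
        k,l,s,c=cv2.connectedComponentsWithStats(mk.astype(np.uint8))
        for i in range(1,k):
            if s[i,4]>150:
                q=P[l==i]; z=np.percentile(q[:,2],70); t=q[abs(q[:,2]-z)<5]
                (cx,cy),(w,h),an=cv2.minAreaRect(t[:,:2].astype(np.float32)); ce=cv2.minEnclosingCircle(t[:,:2].astype(np.float32))
                print(n,nm,c[i].round(),'z',z.round(1),'rect',np.round([cx,cy,w,h,an],1),'circ',np.round(ce[0],1),round(ce[1],1))
E
```

```text
(588, 784, 3)
top red [207. 205.] z 19.5 rect [660.9 279.2 124.3 125.   32.6] circ [660.7 280. ] 63.8
top red [243. 264.] z 15.2 rect [532.4 201.2  94.8  94.7  77.7] circ [531.8 201.2] 48.5
top red [619. 354.] z 57.7 rect [ 365.2 -580.4   18.9   46.4   16.7] circ [ 368.3 -579.7] 23.7
top red [627. 406.] z 26.8 rect [ 238.8 -597.8   51.7   24.5   39.2] circ [ 244.  -604.4] 25.9
top red [ 50. 431.] z 30.0 rect [181.8 596.3 200.9   9.7  88.8] circ [183.3 596.3] 100.5
top blue [436. 137.] z 68.6 rect [ 806.8 -218.8  133.3  175.1   86.4] circ [ 807.3 -218.5] 106.4
top blue [419. 237.] z 51.3 rect [ 589.1 -179.2   98.6  129.3   75.5] circ [ 588.9 -179.6] 79.4
top blue [339. 295.] z 25.4 rect [464.   -8.3  73.4  72.   45.2] circ [463.8  -8.6] 37.6
scene red [223.  50.] z 26.4 rect [ 293.3 -580.3  149.5   25.7   17.8] circ [ 293.3 -580.6] 75.3
scene red [422. 275.] z 16.3 rect [531.2 204.2  94.2  95.   38.9] circ [531.  204.2] 48.9
scene red [422. 350.] z 20.4 rect [660.4 283.5 124.2 125.5  86.5] circ [660.5 283. ] 63.8
scene blue [260. 195.] z 51.0 rect [ 590.9 -175.4   99.2  128.9   74.4] circ [ 590.9 -175. ] 77.6
scene blue [356. 199.] z 24.9 rect [464.6  -4.8  74.6  72.3  54.8] circ [462.9  -3.7] 38.7
scene blue [171. 254.] z 68.3 rect [ 808.  -214.5  134.8  173.7   87. ] circ [ 807.3 -215.6] 106.6
```

View pics/m.png

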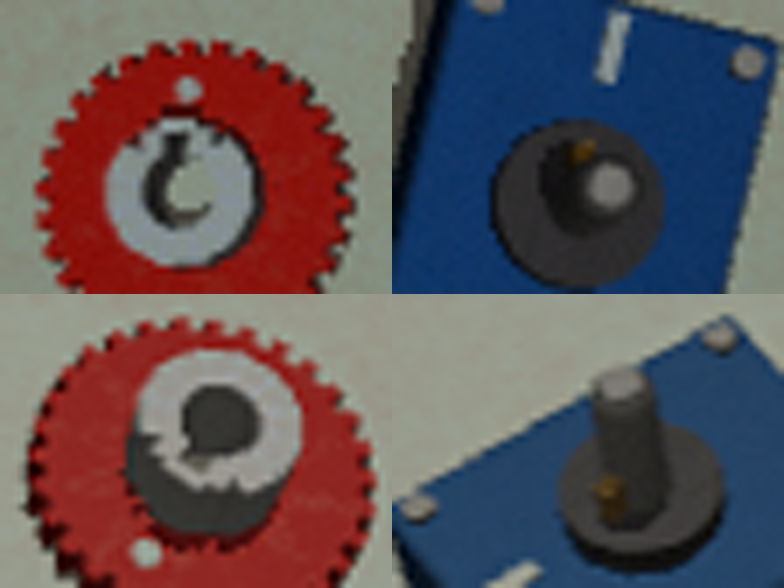

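The crop shows the small gear (97 mm, white dot at top px (242,249)) and the small drive (129x99 mm). The brass key is at top px about (423,227) and scene px about (253,184).

```bash
python3 - <<'E'
from h import *
f=lambda u,v,x,y,ox,oy:[[x+(u-ox)/7,y+(v-oy)/7]]
S={}
S['top']=dict(collar=(f(183,192,215,236,0,0),42),dot=(f(189,89,215,236,0,0),14),shoulder=(f(579,203,396,206,392,0),60),tip=(f(609,186,396,206,392,0),108),key=(f(583,150,396,206,392,0),74),stroke=(f(613,47,396,206,392,0),50))
S['scene']=dict(collar=(f(218,420,394,248,0,294),42),dot=(f(147,552,394,248,0,294),14),shoulder=(f(642,498,222,156,392,294),60),tip=(f(620,385,222,156,392,294),108),key=(f(609,482,222,156,392,294),74),stroke=(f(513,575,222,156,392,294),50))
for n in S:
    for k,(uv,z) in S[n].items(): print(n,k,np.round(uv,1),pts(n,uv,z=z).round(1)[0,:2])
    d=np.load(f'/tmp/{n}.npz')['d'];p=np.load(f'/tmp/{n}.npz')['p']
    v,u=np.mgrid[0:480,0:640]; P=pts(n,np.c_[u.ravel(),v.ravel()],d.ravel()).reshape(480,640,3)
    def cen(cx,cy,R,lo,hi,nm):
        m=(np.hypot(P[...,0]-cx,P[...,1]-cy)<R)&(P[...,2]>lo)&(P[...,2]<hi); q=P[m][:,:2].astype(np.float32)
        print(n,nm,m.sum(),q.mean(0).round(1),np.round(cv2.minEnclosingCircle(q)[0],1),round(cv2.minEnclosingCircle(q)[1],1),'z',np.median(P[m][:,2]).round(1))
    cen(532,202,35,36,50,'collar'); cen(589,-178,35,56,66,'shoulder'); cen(589,-178,20,100,116,'tip')
    hsv=cv2.cvtColor(p,cv2.COLOR_BGR2HSV); m=(np.hypot(P[...,0]-589,P[...,1]+178)<30)&(hsv[...,0]<28)&(hsv[...,0]>10)&(hsv[...,1]>110)
    print('key px',list(zip(u[m],v[m])),P[m].round(0).tolist())
E
```

```text
top collar [[241.1 263.4]] [530.6 198.8]
top dot [[242.  248.7]] [564.  201.7]
top shoulder [[422.7 235. ]] [ 588.6 -180.9]
top tip [[427.  232.6]] [ 588.3 -180.6]
top key [[423.3 227.4]] [ 602.7 -179.8]
top stroke [[427.6 212.7]] [ 636.8 -193.9]
top collar 257 [530.  200.4] [531.2 200.7] 22.5 z 41.9
top shoulder 325 [ 587.6 -178.3] [ 589.1 -180.3] 25.3 z 60.5
top tip 77 [ 588.6 -179.2] [ 589.  -179.6] 9.7 z 105.8
key px [(np.int64(422), np.int64(226)), (np.int64(423), np.int64(226)), (np.int64(424), np.int64(226)), (np.int64(421), np.int64(227)), (np.int64(422), np.int64(227)), (np.int64(423), np.int64(227)), (np.int64(424), np.int64(227)), (np.int64(421), np.int64(228)), (np.int64(422), np.int64(228)), (np.int64(423), np.int64(228)), (np.int64(424), np.int64(228)), (np.int64(421), np.int64(229)), (np.int64(422), np.int64(229))] [[608.0, -181.0, 55.0], [607.0, -181.0, 64.0], [608.0, -184.0, 58.0], [605.0, -176.0, 67.0], [604.0, -177.0, 75.0], [604.0, -179.0, 74.0], [603.0, -181.0, 78.0], [602.0, -176.0, 67.0], [601.0, -177.0, 76.0], [601.0, -179.0, 76.0], [601.0, -181.0, 75.0], [600
[... 1051 characters left out ...]
t64(186)), (np.int64(255), np.int64(186)), (np.int64(252), np.int64(187)), (np.int64(253), np.int64(187)), (np.int64(254), np.int64(187)), (np.int64(253), np.int64(188))] [[599.0, -179.0, 73.0], [598.0, -177.0, 73.0], [598.0, -174.0, 77.0], [605.0, -176.0, 78.0], [602.0, -177.0, 74.0], [601.0, -174.0, 75.0], [598.0, -175.0, 72.0], [606.0, -175.0, 77.0], [603.0, -176.0, 72.0], [602.0, -174.0, 73.0], [598.0, -176.0, 67.0], [606.0, -176.0, 72.0], [605.0, -174.0, 73.0], [602.0, -174.0, 70.0], [599.0, -175.0, 67.0], [607.0, -172.0, 73.0], [603.0, -174.0, 68.0], [600.0, -175.0, 63.0], [598.0, -173.0, 63.0], [607.0, -173.0, 68.0], [603.0, -174.0, 64.0], [600.0, -175.0, 60.0], [604.0, -174.0, 63.0]]
```

The gear is at about (531.5, 202.5) with yaw about 3°. The drive axis is at about (589, -178) with the key at about 3° in world axes. Next I go above the gear with the tool y axis at 93°.

Call:
jog_arm([
  [[-427, -224, 130], [0, 0, -0.41]],
  [[-427, -224, 130], [0, 0, -0.41]],
  [[-427, -224, 130], [0, 0, -0.41]],
  [[-427, -224, 130], [0, 0, -0.41]],
  [[-427, -224, 130], [0, 0, -0.41]],
  [[-427, -224, 130], [0, 0, -0.41]],
  [[-427, -224, 130], [0, 0, -0.41]],
  [[-427, -224, 130], [0, 0, -0.41]],
  [[-427, -224, 130], [0, 0, -0.41]],
  [[-427, -224, 130], [0, 0, -0.41]],
], grip=85)

```text
time: 1.1
tool_pos: [530.2, 203.3, 101.3]
tcp_rot: [-180.0, -0.0, -177.0]
ft_force: [0.3, 1.1, -0.4]
finger_gap: 85.0
grip_force: 0.0
```

Call:
jog_arm([
  [[0, 0, 0], [0, 0, 0]],
  [[0, 0, 0], [0, 0, 0]],
  [[0, 0, 0], [0, 0, 0]],
])

```text
time: 1.4
tool_pos: [528.9, 205.7, 102.1]
tcp_rot: [180.0, -0.0, -177.0]
ft_force: [-0.5, 0.1, -0.4]
finger_gap: 85.2
grip_force: 0.0
```

```bash
python3 - <<'E'
from h import *
for i in range(3):
    p,d=snap('scene'); s=r.sense(); print(s['tool_pos'].round(2),s['tcp_rot'].round(2),s['joint_pos'].round(2),s['qd'].round(2))
p,d=snap('top')
a=np.load('/tmp/scene.npz')['p'];cv2.imwrite('pics/g1.png',np.hstack([cv2.resize(a[180:330,340:490],None,fx=2.6,fy=2.6,interpolation=2),cv2.resize(p[190:340,170:320],None,fx=2.6,fy=2.6,interpolation=2)]))
E
```

```text
[528.88 206.09 102.39] [ 179.98   -0.   -176.94] [ 1.610e+01  8.130e+00  9.838e+01  2.000e-02  7.349e+01 -7.696e+01] [ 0.7  -0.32 -0.12 -0.1  -0.1  -0.22]
[528.89 206.3  102.55] [ 1.7998e+02  2.0000e-02 -1.7691e+02] [ 1.613e+01  8.110e+00  9.838e+01  1.000e-02  7.349e+01 -7.697e+01] [ 0.35 -0.17  0.05 -0.06 -0.11 -0.17]
[528.91 206.36 102.63] [ 1.7998e+02  3.0000e-02 -1.7690e+02] [ 1.613e+01  8.100e+00  9.838e+01  1.000e-02  7.348e+01 -7.697e+01] [-0.03  0.02 -0.12 -0.14 -0.07 -0.05]
```

View pics/g1.png

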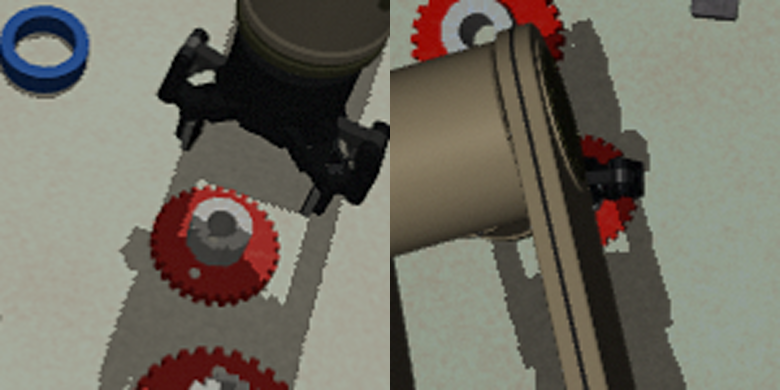

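Call:
jog_arm([
  [[-2.4, -4, 30], [0, 0, 0]],
  [[-2.4, -4, 60], [0, 0, 0]],
  [[-2.4, -4, 70], [0, 0, 0]],
  [[-2.4, -4, 75], [0, 0, 0]],
  [[-2.4, -4, 75], [0, 0, 0]],
  [[-2.4, -4, 75], [0, 0, 0]],
  [[-2.4, -4, 75], [0, 0, 0]],
])

```text
time: 2.3
tool_pos: [533.2, 201.7, 28.8]
tcp_rot: [180.0, 0.1, -177.0]
ft_force: [-0.0, -0.5, 0.1]
finger_gap: 85.4
grip_force: 0.0
```

Call:
jog_arm([
  [[1.5, 0.5, 5], [0, 0, 0]],
  [[1.5, 0.5, 10], [0, 0, 0]],
  [[1.5, 0.5, 14], [0, 0, 0]],
  [[1.5, 0.5, 14], [0, 0, 0]],
  [[1.5, 0.5, 14], [0, 0, 0]],
])

```text
time: 2.8
tool_pos: [530.2, 201.6, 12.8]
tcp_rot: [-180.0, -0.0, -177.0]
ft_force: [0.2, 0.7, -0.1]
finger_gap: 85.3
grip_force: 0.0
```

Call:
jog_arm([
  [[0, 0, 0], [0, 0, 0]],
  [[0, 0, 0], [0, 0, 0]],
  [[0, 0, 0], [0, 0, 0]],
  [[0, 0, 0], [0, 0, 0]],
  [[0, 0, 0], [0, 0, 0]],
], grip=50, force=30)

```text
time: 3.3
tool_pos: [530.6, 201.7, 13.3]
tcp_rot: [180.0, 0.0, -177.0]
ft_force: [-0.0, 1.4, 0.1]
finger_gap: 49.6
grip_force: 0.0
```

Call:
jog_arm([
  [[0, 0, 0], [0, 0, 0]],
  [[0, 0, 0], [0, 0, 0]],
  [[0, 0, 0], [0, 0, 0]],
  [[0, 0, 0], [0, 0, 0]],
  [[0, 0, 0], [0, 0, 0]],
  [[0, 0, 0], [0, 0, 0]],
], grip=38, force=50)

```text
time: 3.9
tool_pos: [530.8, 201.7, 13.5]
tcp_rot: [180.0, 0.0, -177.0]
ft_force: [0.3, -1.0, 3.9]
finger_gap: 43.2
grip_force: 51.8
```

Call:
jog_arm([
  [[0, 0, -3], [0, 0, 0]],
  [[0, 0, -10], [0, 0, 0]],
  [[0, 0, -30], [0, 0, 0]],
  [[0, 0, -60], [0, 0, 0]],
  [[0, 0, -95], [0, 0, 0]],
  [[0, 0, -125], [0, 0, 0]],
  [[0, 0, -145], [0, 0, 0]],
  [[0, 0, -145], [0, 0, 0]],
  [[0, 0, -145], [0, 0, 0]],
])

```text
time: 4.8
tool_pos: [530.3, 201.7, 157.8]
tcp_rot: [-180.0, -0.0, -177.0]
ft_force: [-1.2, 0.1, -2.6]
finger_gap: 43.2
grip_force: 51.3
```

Call:
jog_arm([
  [[-2, -20, 0], [0, 0, 0]],
  [[-6, -60, 0], [0, 0, 0]],
  [[-10, -105, 0], [0, 0, 0]],
  [[-15, -150, 0], [0, 0, 0]],
  [[-20, -195, 0], [0, 0, 0]],
  [[-24, -240, 0], [0, 0, 0]],
  [[-29, -285, 0], [0, 0, 0]],
  [[-33, -330, 0], [0, 0, 0]],
  [[-36, -365, 0], [0, 0, 0]],
  [[-38, -381, 0], [0, 0, 0]],
])

```text
time: 5.8
tool_pos: [586.8, -179.7, 155.2]
tcp_rot: [179.9, -0.2, -177.2]
ft_force: [-0.1, 0.9, -2.0]
finger_gap: 43.0
grip_force: 51.5
```

Call:
jog_arm([
  [[0, 0, 0], [0, 0, 0]],
  [[0, 0, 0], [0, 0, 0]],
  [[0, 0, 0], [0, 0, 0]],
  [[0, 0, 0], [0, 0, 0]],
  [[0, 0, 0], [0, 0, 0]],
  [[0, 0, 0], [0, 0, 0]],
])

```text
time: 6.4
tool_pos: [588.5, -176.1, 158.4]
tcp_rot: [-180.0, 0.0, -177.0]
ft_force: [-0.1, 0.2, -0.9]
finger_gap: 43.0
grip_force: 51.5
```

```bash
cat > look.py <<'E'
from h import *
import sys
p,d=snap('scene'); s=r.sense(); t=s['tool_pos']; print(t.round(1),s['tcp_rot'].round(1),s['ft_force'].round(1),s['wrist_torque'].round(2),s['finger_gap'])
v,u=np.mgrid[0:480,0:640]; P=pts('scene',np.c_[u.ravel(),v.ravel()],d.ravel()).reshape(480,640,3)
hsv=cv2.cvtColor(p,cv2.COLOR_BGR2HSV)
red=(d>0)&((hsv[...,0]<8)|(hsv[...,0]>172))&(hsv[...,1]>130)&(np.hypot(P[...,0]-t[0],P[...,1]-t[1])<70)
q=P[red]; z=np.percentile(q[:,2],[5,50,70,95]); print('red z',z.round(1),red.sum())
top=q[q[:,2]>z[2]-3]; c=cv2.minEnclosingCircle(top[:,:2].astype(np.float32)); print('disc',np.round(c[0],1),round(c[1],1))
A=np.c_[top[:,:2],np.ones(len(top))]; print('tilt',np.linalg.lstsq(A,top[:,2],rcond=None)[0][:2].round(3))
m=(np.hypot(P[...,0]-589,P[...,1]+177)<14)&(P[...,2]>98)&(P[...,2]<114)&~red&(hsv[...,1]<80)
if m.sum()>5: q=P[m][:,:2].astype(np.float32); c=cv2.minEnclosingCircle(q); print('tip',np.round(c[0],1),round(c[1],1),m.sum())
if len(sys.argv)>1:
    x,y=proj('scene',[[589,-176,110]])[0].astype(int)
    cv2.imwrite('pics/'+sys.argv[1],cv2.resize(p[y-70:y+50,x-80:x+80],None,fx=5,fy=5,interpolation=2))
E
python3 look.py l1.png
```

```text
[ 588.4 -176.3  158.4] [-180.    0. -177.] [ 0.3  0.3 -2.3] [ 0.01  0.01 -0.02] 42.93624703178773
red z [149.9 159.2 160.2 162.1] 883
disc [ 591.7 -171.6] 50.5
tilt [ 0.009 -0.022]
```

View pics/l1.png

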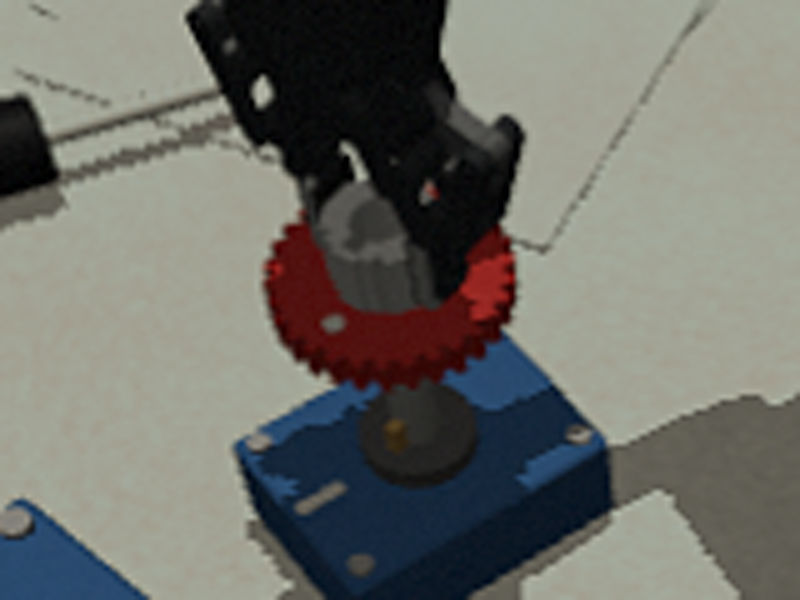

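The gear hangs level in the fingers, with the dot at crop (333,322). The key is visible at crop (396,435), on the same side as the dot. Now I centre the gear over the shaft and go down to just above its top.

Call:
jog_arm([
  [[0, -2, 5], [0, 0, 0]],
  [[0, -2, 15], [0, 0, 0]],
  [[0, -2, 25], [0, 0, 0]],
  [[0, -2, 32], [0, 0, 0]],
  [[0, -2, 34], [0, 0, 0]],
  [[0, -2, 34], [0, 0, 0]],
  [[0, -2, 34], [0, 0, 0]],
  [[0, -2, 34], [0, 0, 0]],
])

```text
time: 7.25
tool_pos: [588.8, -179.0, 124.8]
tcp_rot: [-180.0, 0.1, -177.0]
ft_force: [-0.1, 0.4, -2.3]
finger_gap: 43.2
grip_force: 51.5
```

```bash
cat > fit.py <<'E'
from h import *
from scipy.optimize import minimize
def redmask(p):
    h=cv2.cvtColor(p,cv2.COLOR_BGR2HSV); return ((h[...,0]<8)|(h[...,0]>172))&(h[...,1]>120)&(h[...,2]>25)
def cyl(x,y,z0,z1,R):
    a=np.linspace(0,2*np.pi,60); return np.vstack([np.c_[x+R*np.cos(a),y+R*np.sin(a),0*a+z] for z in(z0,z1)])
def fitdisc(n,p,x,y,z0,R=47.3,lower=True):
    m=redmask(p); c=proj(n,[[x,y,z0+14]])[0]
    v,u=np.nonzero(m); k=np.hypot(u-c[0],v-c[1])<45
    hull=cv2.convexHull(np.c_[u,v][k].astype(np.float32))
    H=np.zeros((480*4,640*4),np.uint8); cv2.fillConvexPoly(H,np.int32(hull*4+2),1)
    if lower: H[:int(c[1]*4)]=0
    def cost(w):
        G=np.zeros_like(H); cv2.fillConvexPoly(G,np.int32(cv2.convexHull(np.float32(proj(n,cyl(w[0],w[1],z0,z0+14,R)))) *4+2),1)
        if lower: G[:int(c[1]*4)]=0
        return float((G!=H).sum())
    b=minimize(cost,[x,y],method='Nelder-Mead',options=dict(initial_simplex=[[x,y],[x+5,y],[x,y+5]],xatol=.1,fatol=5)); return b.x.round(1),b.fun/16
E
python3 - <<'E'
from fit import *
for R in(47.3,48.5):
    print('scene table',fitdisc('scene',cv2.imread('pics/scene0.png'),531,203,0,R)); print('top table',fitdisc('top',cv2.imread('pics/top0.png'),531,203,0,R,False))
s=r.sense();t=s['tool_pos'];p,d=snap('scene')
for R in(47.3,48.5): print('held',t.round(1),fitdisc('scene',p,t[0],t[1],t[2]-13.5,R))
print(s['ft_force'].round(1))
# shaft silhouettes in initial views
for n,c in(('top',(426,233)),('scene',(256,177))):
    q=cv2.imread(f'pics/{n}0.png'); 
E
```

```text
scene table (array([555.7, 218.9]), np.float64(398.5625))
top table (array([533.5, 202.7]), np.float64(828.6875))
scene table (array([555.9, 218.7]), np.float64(404.875))
top table (array([533.7, 203. ]), np.float64(767.625))
held [ 588.8 -179.   124.8] (array([ 588.2, -177.5]), np.float64(22.25))
held [ 588.8 -179.   124.8] (array([ 586.8, -177.7]), np.float64(37.625))
[-0.1  0.4 -2.3]
```

Call:
jog_arm([
  [[-0.7, 1.3, 0], [0, 0, 0]],
  [[-0.7, 1.3, 1], [0, 0, 0]],
  [[-0.7, 1.3, 2], [0, 0, 0]],
  [[-0.7, 1.3, 3], [0, 0, 0]],
  [[-0.7, 1.3, 4], [0, 0, 0]],
  [[-0.7, 1.3, 5], [0, 0, 0]],
  [[-0.7, 1.3, 5], [0, 0, 0]],
])

```text
time: 8.0
tool_pos: [588.9, -177.4, 118.9]
tcp_rot: [180.0, -0.0, -177.0]
ft_force: [-0.5, 0.5, -1.5]
finger_gap: 43.1
grip_force: 51.5
```

Call:
jog_arm([
  [[0, 0, 1], [0, 0, 0]],
  [[0, 0, 2], [0, 0, 0]],
  [[0, 0, 3], [0, 0, 0]],
  [[0, 0, 4], [0, 0, 0]],
  [[0, 0, 4], [0, 0, 0]],
])

```text
time: 8.5
tool_pos: [588.9, -177.5, 115.0]
tcp_rot: [-180.0, -0.0, -177.0]
ft_force: [0.3, -0.8, -2.2]
finger_gap: 42.9
grip_force: 51.5
```

Call:
jog_arm([
  [[0, 0, 1], [0, 0, 0]],
  [[0, 0, 2], [0, 0, 0]],
  [[0, 0, 3], [0, 0, 0]],
  [[0, 0, 4], [0, 0, 0]],
  [[0, 0, 5], [0, 0, 0]],
  [[0, 0, 5], [0, 0, 0]],
])

```text
time: 9.1
tool_pos: [589.0, -177.6, 110.0]
tcp_rot: [-180.0, -0.0, -177.0]
ft_force: [-0.6, -1.9, -2.9]
finger_gap: 43.3
grip_force: 51.5
```

Call:
jog_arm([
  [[0, -0.3, 2], [0, 0, 0]],
  [[0, -0.3, 4], [0, 0, 0]],
  [[0, -0.3, 6], [0, 0, 0]],
  [[0, -0.3, 8], [0, 0, 0]],
  [[0, -0.3, 10], [0, 0, 0]],
  [[0, -0.3, 10], [0, 0, 0]],
])

```text
time: 9.7
tool_pos: [588.9, -177.6, 99.7]
tcp_rot: [180.0, -0.0, -177.0]
ft_force: [-0.8, -0.4, -2.4]
finger_gap: 43.3
grip_force: 51.5
```

Call:
jog_arm([
  [[0, 0, 2], [0, 0, 0]],
  [[0, 0, 4], [0, 0, 0]],
  [[0, 0, 6], [0, 0, 0]],
  [[0, 0, 8], [0, 0, 0]],
  [[0, 0, 9], [0, 0, 0]],
  [[0, 0, 9], [0, 0, 0]],
  [[0, 0, 9], [0, 0, 0]],
])

```text
time: 10.4
tool_pos: [589.0, -177.7, 91.0]
tcp_rot: [180.0, -0.0, -177.0]
ft_force: [-1.2, -1.2, -1.8]
finger_gap: 43.3
grip_force: 51.5
```

```bash
python3 look.py l2.png
```

```text
[ 589.  -177.7   91.1] [ 180.   -0. -177.] [-1.5  0.1 -2.6] [-0.15  0.1   0.04] 43.0790868344142
red z [82.8 91.9 92.8 94.8] 788
disc [ 593.6 -172.6] 49.3
tilt [ 0.007 -0.051]
tip [ 589.8 -182.7] 12.3 52
```

View pics/l2.png

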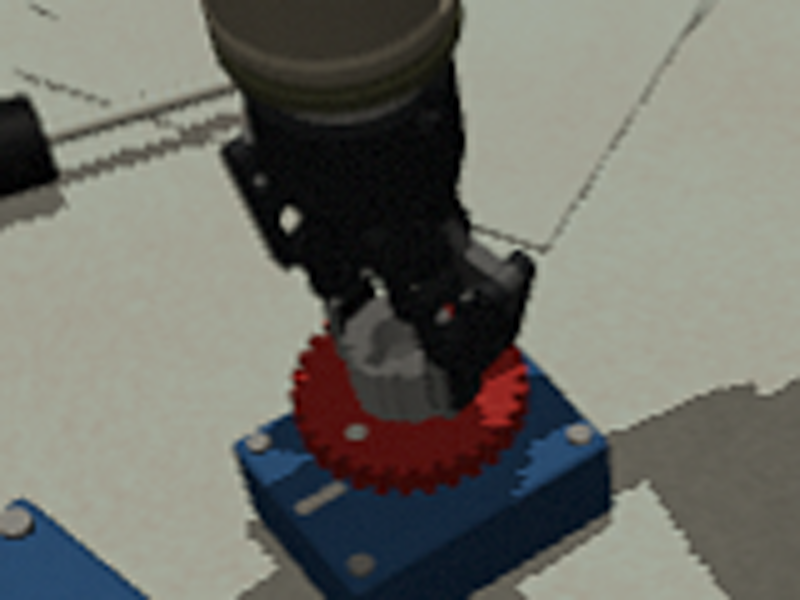

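The gear is threaded on the shaft with its underside at about 77.5, and the forces are nil. Next I lower it onto key height (74) in small steps.

Call:
jog_arm([
  [[0, 0, 1], [0, 0, 0]],
  [[0, 0, 2], [0, 0, 0]],
  [[0, 0, 3], [0, 0, 0]],
  [[0, 0, 3.5], [0, 0, 0]],
  [[0, 0, 3.5], [0, 0, 0]],
])

```text
time: 10.95
tool_pos: [589.1, -177.8, 87.6]
tcp_rot: [180.0, -0.0, -177.0]
ft_force: [-0.9, -0.5, -3.1]
finger_gap: 43.0
grip_force: 51.5
```

Call:
jog_arm([
  [[0, 0, 0.5], [0, 0, 0]],
  [[0, 0, 1], [0, 0, 0]],
  [[0, 0, 1], [0, 0, 0]],
])

```text
time: 11.25
tool_pos: [589.1, -177.8, 86.6]
tcp_rot: [180.0, 0.0, -177.0]
ft_force: [-0.4, -0.9, -1.3]
finger_gap: 43.1
grip_force: 51.5
```

Call:
jog_arm([
  [[0, 0, 0.5], [0, 0, 0]],
  [[0, 0, 1], [0, 0, 0]],
  [[0, 0, 1], [0, 0, 0]],
])

```text
time: 11.55
tool_pos: [589.1, -177.8, 85.6]
tcp_rot: [180.0, -0.0, -177.0]
ft_force: [-0.8, -0.9, -2.5]
finger_gap: 43.1
grip_force: 51.5
```

Call:
jog_arm([
  [[0, 0, 0.5], [0, 0, 0]],
  [[0, 0, 1], [0, 0, 0]],
  [[0, 0, 1], [0, 0, 0]],
])

```text
time: 11.85
tool_pos: [589.0, -177.8, 84.6]
tcp_rot: [180.0, -0.0, -177.0]
ft_force: [-1.2, -1.8, -2.5]
finger_gap: 43.4
grip_force: 51.5
```

Call:
jog_arm([
  [[0, 0, 0.5], [0, 0, 0]],
  [[0, 0, 1], [0, 0, 0]],
  [[0, 0, 1.5], [0, 0, 0]],
  [[0, 0, 2], [0, 0, 0]],
  [[0, 0, 2], [0, 0, 0]],
])

```text
time: 12.35
tool_pos: [589.0, -177.8, 82.6]
tcp_rot: [180.0, -0.0, -177.0]
ft_force: [0.2, -0.9, -2.0]
finger_gap: 43.2
grip_force: 51.5
```

Call:
jog_arm([
  [[0, 0, 0.5], [0, 0, 0]],
  [[0, 0, 1], [0, 0, 0]],
  [[0, 0, 1.5], [0, 0, 0]],
  [[0, 0, 2], [0, 0, 0]],
  [[0, 0, 2], [0, 0, 0]],
])

```text
time: 12.85
tool_pos: [589.0, -177.8, 80.5]
tcp_rot: [180.0, -0.0, -177.0]
ft_force: [-0.3, -0.7, -2.1]
finger_gap: 42.9
grip_force: 51.5
```

The underside is at about 67, below the key top, with no resistance, so the keyway is over the key. I'll continue down to the shoulder.

Call:
jog_arm([
  [[0, 0, 1], [0, 0, 0]],
  [[0, 0, 2], [0, 0, 0]],
  [[0, 0, 3], [0, 0, 0]],
  [[0, 0, 4], [0, 0, 0]],
  [[0, 0, 5], [0, 0, 0]],
  [[0, 0, 5.5], [0, 0, 0]],
  [[0, 0, 5.5], [0, 0, 0]],
])

```text
time: 13.55
tool_pos: [589.0, -177.8, 75.1]
tcp_rot: [180.0, -0.0, -177.0]
ft_force: [1.0, -0.5, -1.9]
finger_gap: 43.0
grip_force: 51.5
```

Call:
jog_arm([
  [[0, 0, 0.5], [0, 0, 0]],
  [[0, 0, 1], [0, 0, 0]],
  [[0, 0, 1], [0, 0, 0]],
])

```text
time: 13.85
tool_pos: [589.1, -177.8, 74.1]
tcp_rot: [-180.0, -0.0, -177.0]
ft_force: [0.5, -0.7, -3.0]
finger_gap: 43.6
grip_force: 51.5
```

Call:
jog_arm([
  [[0, 0, 0.3], [0, 0, 0]],
  [[0, 0, 0.6], [0, 0, 0]],
  [[0, 0, 0.6], [0, 0, 0]],
])

```text
time: 14.15
tool_pos: [589.1, -177.8, 73.6]
tcp_rot: [180.0, -0.0, -177.0]
ft_force: [-0.7, -0.4, -1.1]
finger_gap: 43.1
grip_force: 51.5
```

Call:
jog_arm([
  [[0, 0, 0.3], [0, 0, 0]],
  [[0, 0, 0.5], [0, 0, 0]],
  [[0, 0, 0.5], [0, 0, 0]],
])

```text
time: 14.45
tool_pos: [589.1, -177.8, 73.5]
tcp_rot: [-180.0, 0.0, -177.0]
ft_force: [-3.7, -0.2, 3.7]
finger_gap: 42.9
grip_force: 51.9
```

Contact is at TCP 73.5, so the underside is at 60.0 and the gear is seated. Time to release and back off.

Call:
jog_arm([
  [[0, 0, 0], [0, 0, 0]],
  [[0, 0, 0], [0, 0, 0]],
  [[0, 0, 0], [0, 0, 0]],
  [[0, 0, 0], [0, 0, 0]],
  [[0, 0, 0], [0, 0, 0]],
  [[0, 0, 0], [0, 0, 0]],
  [[0, 0, 0], [0, 0, 0]],
], grip=75)

```text
time: 15.15
tool_pos: [589.1, -177.8, 73.1]
tcp_rot: [180.0, 0.0, -177.0]
ft_force: [-0.6, -0.6, 0.1]
finger_gap: 74.6
grip_force: 0.0
```

Call:
jog_arm([
  [[0, 0, -5], [0, 0, 0]],
  [[0, 0, -15], [0, 0, 0]],
  [[0, 0, -35], [0, 0, 0]],
  [[0, 0, -65], [0, 0, 0]],
  [[0, 0, -100], [0, 0, 0]],
  [[0, 0, -140], [0, 0, 0]],
  [[0, 0, -160], [0, 0, 0]],
  [[0, 0, -160], [0, 0, 0]],
  [[0, 0, -160], [0, 0, 0]],
])

```text
time: 16.05
tool_pos: [589.4, -177.9, 234.1]
tcp_rot: [-180.0, 0.1, -177.0]
ft_force: [-0.4, -0.2, -0.6]
finger_gap: 75.0
grip_force: 0.0
```

```bash
python3 look.py l3.png
```

```text
[ 588.7 -177.6  232.6] [ 180.   -0. -177.] [ 0.6  0.6 -0.3] [-0.05 -0.    0.02] 75.06867220236575
red z [66.1 74.5 75.4 77.4] 941
disc [ 591.4 -185.9] 60.1
tilt [-0.034 -0.289]
tip [ 588.9 -176.9] 13.8 110
```

View pics/l3.png

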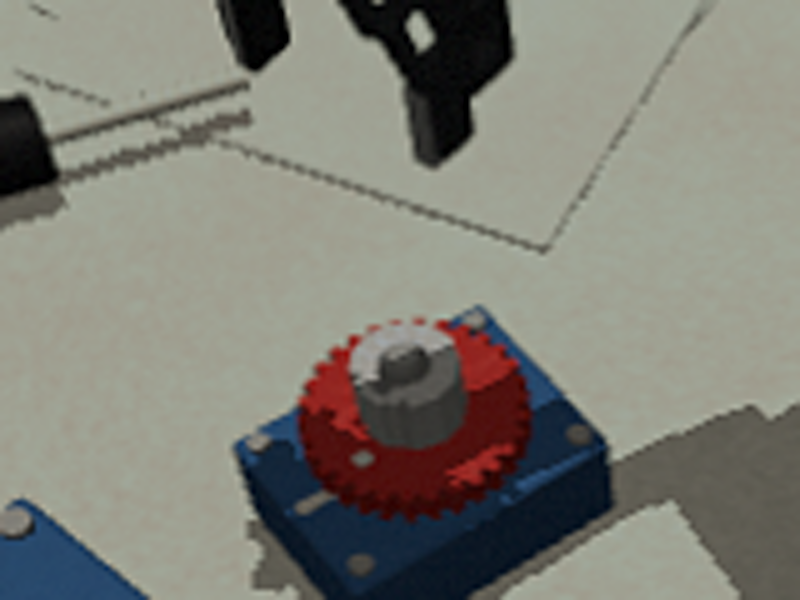

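The gear sits on the shaft at crop (413,420). The disc top reads about 74.5 (74 expected), the shaft tip stands just above the collar, and the gripper is clear. I'm handing in.

```bash
python3 -c "
from bench import r
print(r.hand_in())"
```

```text
the job is handed in; nothing more can be done
None
```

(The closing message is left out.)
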